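# Load a bar into the drilling jig

## Task

An aluminium bar lies across the bench in front of the drilling jig. Pushing gently with the fingertips, with the bar flat on the bench and never lifted, swing one of its ends forward past the yellow guide roller so that it points into the jig's mouth, then push the bar's other end so that it slides in under the bush plate, fully home against the end stop. Leave the grease tin, the end mill and the spanner where they are.

Things in the scene. Friction and masses are not known exactly. Their poses are not given: they have to be found in the camera images.
- bar_center (a point): Centre (half-way up, 10 mm above the bench) of the loose bar: solid aluminium flat bar, 180 mm long along its own x, 32 mm wide along y, 20 mm high along z, about 0.31 kg, both ends alike (a blue band with scribed lines near each). Starts across the front of the jig, roughly square to the bay; either end may go in first. Pushed sideways near one end, it turns about a point some 50 mm beyond its centre.
- jig: Low dark steel drilling jig, bolted down. Origin: on the bench in the middle of the bay's mouth; x points straight into the bay, y to the left looking in, z up. Bay 37 mm wide (y -18.5 to 18.5), floored by the bench, rails 24 mm high and thick; outer flanges to y = +-62, rear to x = 129 mm. Lead-in cheeks flare from the mouth: right to x = -28, y = -36 mm, left to x = -10, y = 26 mm.
- end_stop (a point): Middle of the flat end-stop face that closes the bay, 95 mm in from the mouth, 12 mm above the bench; same axes as the jig. With the bar home its end touches this face, so the bar's centre lies at jig x = 5, y = 0 mm and its near end sticks out of the mouth to jig x = -85 mm.
- bush_plate (a point): Middle of the top of the aluminium bush plate (two brass bushes) that roofs the bay from jig x = 26 to 78 mm, 83 mm wide; underside 24 mm, top 34 mm (38 mm at the bushes) above the bench.
- roller_axis (a point): Foot, on the bench, of the guide roller's upright axis: yellow roller, 22 mm across, spins freely on a fixed post, top 42 mm above the bench; stands in front of the mouth on the left, at jig x = -42, y = 30.5 mm, on a 5 mm high arm that runs to the left rail. Same axes as the jig.
- grease_tin: Red and white tin, 68 mm across, 53 mm high, standing loose right of the jig; origin at the centre of its underside.
- end_mill: Loose steel end mill standing upright on its shank, 28 mm across, 110 mm high, left of the jig; origin at the centre of its underside. It topples easily.
- spanner: Loose combination spanner, 179 mm long along its own y, 31 mm wide, 8 mm high, lying left of the bar; origin at the centre of its underside. Ahead of it, left of the jig, the green drill vice is fixed to the bench: up to 70 mm high, it fills about x = 0.54 to 0.69, y = 0.45 to 0.70 m (keep clear).
- parts_drawers: Blue drawer cabinet, fixed, 232 mm high, right of the bar; fills about x = 0.24 to 0.56, y = 0.01 to 0.20 m. Origin at the centre of its underside. Keep clear of it.

How it is judged:
By the outcome, as a careful person would: the job done as asked, in the order asked, and still so for the second after the job is handed in, with the robot touching nothing.
It also fails if it takes over 72 s, if anything falls off the work surface, if the arm or the gripper's body presses on something with over 40 N, if the wrist force passes 120 N, or if a joint passes its speed limit or range.

## Robot

A 6-joint arm with a two-finger parallel gripper is mounted at the origin on a cart in front of the work surface, level with it; the furniture and walls round the work are solid. World frame = base frame: x ahead of the robot, y to its left, z up, the work surface at z = 0. Lengths are in m, angles in rad, forces in N, time in s.
With the tool pointing down it reaches from about 0.35 to 0.975 m from the base axis. Payload 4.9 kg.
Tool frame: the origin (TCP) lies on the centre line of the jaws, within the pads' length; the fingertips stand 11 mm ahead of it and the grasp point (between the pads) lies 8 mm behind it; z points along the fingers, y is the direction in which the jaws open and shut (so a half turn about z gives the same grasp; the last joint's range is limited). The gripper opens to 85 mm and grips with 20 to 120 N. Pads are 22 mm wide; open, the fingers measure 114 mm over their backs; the gripper's body (76 mm by 85 mm) begins 54 mm behind the grasp point. The pads swing forward as they close: fully open they stand 13 mm farther back than shut.
Start: joints at [1.202, 0.053, 1.613, -0, 1.476, -0.119], TCP at [0.154, 0.606, 0.242] pointing down, gripper open.
Joint ranges: [-3.01, 3.01], [-1.01, 2.22], [0.06, 2.58], [-1.02, 4.17], [0.09, 2.62], [-3.14, 3.14]. Speed limits (rad/s): [2.57, 2.57, 3.14, 3.14, 3.14, 3.14].

## Interface

Orientations are given as a rotation vector (axis times angle).
In Python, from station import ctrl gives the robot as it stands.
- The arm moves only by the shell command python3 -m crank 'ROWS' [OPENING] [FORCE]. ROWS is JSON, a list of rows, each an object of numbers: "x", "y", "z": the shift along the tool's x, y, z as a fraction of full scale; "roll": the turn about the tool's z as a fraction of full scale. In form: [{"x": .., "y": .., "z": .., "roll": ..}, ...]. A call has 1 to 10 rows; each row shifts and turns the commanded pose from where the row before left it, along the tool's axes as they then stand; what a row does not reach is not made up. Full scale, the value 1, is 0.06 m for a shift and 0.12 rad for a turn. A row lasts 1/8 s, in which the tool goes at most 62.5 mm and 10.7 degrees, less where a joint would pass 70% of its speed; a pose out of reach is approached as far as the arm can. A call with a number of a shift or a turn outside -1 to 1 is refused whole. A call with a gripper value outside its range is refused whole. OPENING is the closure, from 0 (fully open) to 1 (shut), set as the call begins (- or left out, the last holds). The fingers move at their own pace and stop on an object; FORCE is the grip in N (left out, the last holds). Time passes only in rows, so rows that do not move let the fingers close. It gives the time, the measured TCP pose, the force and the opening at its end, in the units of the state.
- ctrl.get_obs(): the state, without advancing time (a new reading comes with each control period).
- ctrl.get_image(name): name is "side" or "top"; returns a dict with "img" (384x512x3 uint8, red, green, blue), "K" (3x3 intrinsics, pixels), "rvec" (rotation vector, rad) and "tvec" (3), from world to camera coordinates, as OpenCV has them. Camera axes: x right, y down, z forward; pixel columns grow to the right and rows downward; lengths in m; the calibration is good to about 2 mm. A picture is of the moment at which its call begins. There is no depth.
- ctrl.finish_job(): hands the job in, once; it reports no verdict.
The state is a dict: "t": time; "q": joint angles; "dq": joint speeds; "effort": joint torques, N m; "tool_pos": TCP position; "tool_rot": TCP orientation; "contact_force": force on the tool from outside, world axes, zero at the start; "wrist_torque": the same for the moment, N m; "opening": finger opening in m.
Only numpy, scipy, OpenCV 4.12 (cv2) and the standard library are available. Lean on these libraries where they do the work, as an engineer would, in place of code of your own. Each camera call takes 0.05 s, during which the arm holds its last target.

## Working session

There is one attempt and no reset: what is moved stays moved. The work goes in short steps, Python scripts to look and compute and a shell command to move; the robot and the scene stay as the last step left them, time stands still between calls to the robot, and variables do not carry over. Pictures are saved under pics/ and viewed, and the job is handed in when it is done.

```bash
ls; mkdir -p pics
python3 - <<'E'
from station import ctrl
import cv2,numpy as np
print({k:np.round(v,3).tolist() for k,v in ctrl.get_obs().items()})
for n in("top","side"):
    d=ctrl.get_image(n); cv2.imwrite(f"pics/{n}0.png",d["img"][:,:,::-1])
    print(n,d["K"],d["rvec"],d["tvec"]); R=cv2.Rodrigues(np.array(d["rvec"]))[0]; print(-R.T@np.array(d["tvec"]).ravel())
E
```

```text
pics
{'t': 0.0, 'q': [1.202, 0.053, 1.614, -0.0, 1.476, -0.119], 'dq': [0.001, -0.001, -0.001, -0.002, -0.001, -0.0], 'effort': [-0.0, -39.37, -37.017, -0.0, 0.007, -0.0], 'tool_pos': [0.154, 0.605, 0.241], 'tool_rot': [-0.391, -3.117, 0.003], 'contact_force': [-0.105, -0.553, -0.791], 'wrist_torque': [-0.035, -0.013, -0.03], 'opening': 0.086}
top [[389.78912586   0.         257.92719815]
 [  0.         389.78912586 184.209452  ]
 [  0.           0.           1.        ]] [ 2.1555501  -2.18312691  0.12967036] [0.33584513 0.56137488 0.85594325]
[0.46859795 0.33775877 0.90934456]
side [[384.82205459   0.         251.18553914]
 [  0.         384.82205459 195.15218032]
 [  0.           0.           1.        ]] [ 1.92332923  1.46498187 -0.64117763] [-0.48280152 -0.24615286  1.32859467]
[1.22603416 0.16957675 0.72590378]
```

View pics/top0.png

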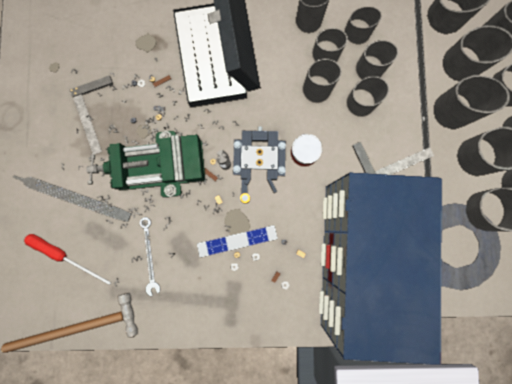

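View pics/side0.png

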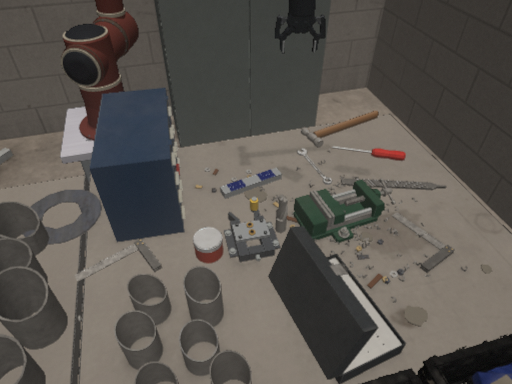

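The top view shows the bar at about (237,241), the roller at (245,198), the jig at (260,155), the tin at (307,150) and the end mill at (224,160). I'll enlarge and measure.

```bash
cat > h.py <<'E'
import cv2,numpy as np
def ray(d,uv,z):
    R=cv2.Rodrigues(np.array(d["rvec"],float))[0];t=np.array(d["tvec"],float).ravel();K=np.array(d["K"])
    uv=np.atleast_2d(np.array(uv,float));C=-R.T@t
    v=(R.T@np.linalg.inv(K)@np.c_[uv,np.ones(len(uv))].T).T
    s=(z-C[2])/v[:,2];return (C+s[:,None]*v)[:,:2]
def proj(d,P):
    return cv2.projectPoints(np.array(P,float).reshape(-1,3),np.array(d["rvec"],float),np.array(d["tvec"],float),np.array(d["K"]),None)[0].reshape(-1,2)
def crop(d,x0,y0,w,h,s,name):
    im=d["img"][y0:y0+h,x0:x0+w,::-1];cv2.imwrite(name,cv2.resize(im,None,fx=s,fy=s,interpolation=cv2.INTER_CUBIC))
E
python3 - <<'E'
from station import ctrl
from h import *
d=ctrl.get_image("top");crop(d,185,115,150,150,4,"pics/t1.png")
hsv=cv2.cvtColor(d["img"],cv2.COLOR_RGB2HSV)
b=cv2.inRange(hsv,(110,120,90),(130,255,255)); b[:, 300:]=0;b[:200]=0
n,l,s,c=cv2.connectedComponentsWithStats(b);print(s,c)
cc=[c[i] for i in range(1,n) if s[i,4]>20];print(ray(d,cc,.02))
y=cv2.inRange(hsv,(22,150,150),(35,255,255));n,l,s,c=cv2.connectedComponentsWithStats(y)
for i in range(1,n):
    if s[i,4]>15:print('y',s[i],c[i],ray(d,c[i],.042))
E
```

```text
[[     0      0    512    384 196163]
 [   247    228     21     17    222]
 [   207    238     20     16    223]] [[255.542768   191.38825365]
 [256.94594595 235.90540541]
 [216.43946188 245.59192825]]
[[0.44900498 0.33235814]
 [0.42857842 0.42394233]]
```

View pics/t1.png

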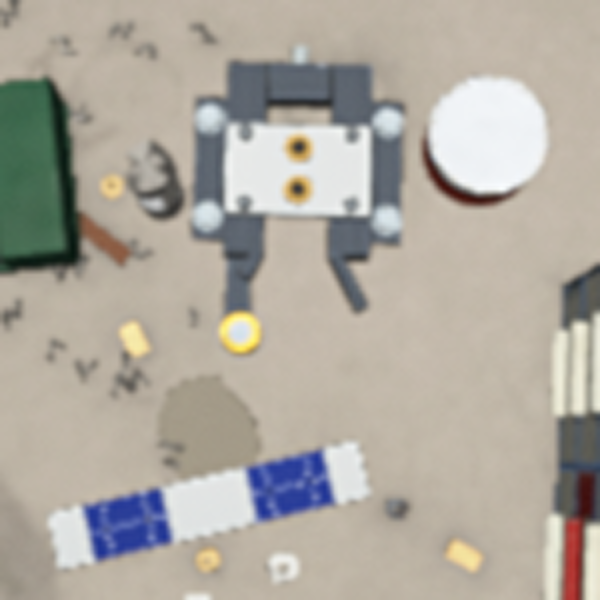

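Run:
```python
from station import ctrl
from h import *
d=ctrl.get_image("top")
f=lambda p:np.array(p)/4.+[185,115]-.375
P=ray(d,f([[225,124],[370,124],[371,215],[224,213]]),.034);print('plate',P,P.mean(0),'edges',np.linalg.norm(np.diff(P,axis=0),axis=1))
print('bush',ray(d,f([[299,148],[298,190]]),.038))
print('roller',ray(d,f([[240,333]]),.042))
print('rear corners z24',ray(d,f([[228,63],[372,66]]),.024))
print('flange corners',ray(d,f([[191,240],[402,243]]),.006))
print('rail mouth inner z24',ray(d,f([[262,252],[329,255]]),.024))
print('stop',ray(d,f([[267,103],[332,103]]),.024))
print('cheek tip R',ray(d,f([[360,308]]),.024))
B=ray(d,f([[50,515],[60,567],[371,492],[357,443]]),.02);print('bar',B,B.mean(0))
print('tin',ray(d,f([[488,134]]),.053))
```

```text
plate [[0.65419958 0.36649635]
 [0.65326178 0.28368597]
 [0.60071946 0.28409558]
 [0.60285488 0.36749484]] [0.62775893 0.32544318] edges [0.08281569 0.05254391 0.0834266 ]
bush [[0.63902186 0.32450207]
 [0.61489905 0.32539624]]
roller [[0.53392193 0.35887232]]
rear corners z24 [[0.69228248 0.36478325]
 [0.68958816 0.28127028]]
flange corners [[0.5914362  0.38784803]
 [0.58818671 0.26455332]]
rail mouth inner z24 [[0.58157349 0.34628554]
 [0.57938006 0.30796406]]
stop [[0.66839955 0.34243831]
 [0.66797835 0.3048349 ]]
cheek tip R [[0.54870881 0.29075969]]
bar [[0.43411371 0.46743909]
 [0.40513383 0.46171809]
 [0.44452882 0.28619391]
 [0.4721897  0.29362708]] [0.43899152 0.37724454]
tin [[0.64282187 0.21898461]]
```

```bash
cat >> h.py <<'E'
O=np.array([.5758,.3268]);YAW=-.027
def w2j(p): c,s=np.cos(YAW),np.sin(YAW);return ((np.atleast_2d(p)-O)@np.array([[c,-s],[s,c]]))*1000
def j2w(p): c,s=np.cos(YAW),np.sin(YAW);return O+(np.atleast_2d(p)/1000)@np.array([[c,s],[-s,c]])
def bar(d):
    hsv=cv2.cvtColor(d["img"],cv2.COLOR_RGB2HSV);b=cv2.inRange(hsv,(110,120,80),(130,255,255));b[:,312:]=0
    n,l,s,c=cv2.connectedComponentsWithStats(b);i=[k for k in range(1,n) if s[k,4]>40]
    P=ray(d,c[i],.02);return P,s[i,4]
def tool(o):
    R=cv2.Rodrigues(np.array(o["tool_rot"],float))[0];y=np.degrees(np.arctan2(-R[1,1],-R[0,1]));return np.array(o["tool_pos"]),R,y
def plan(o,tgt,ang=None):
    "units for shifts in current tool axes; ang = wanted world heading of -tool y, deg"
    p,R,y=tool(o);dl=R.T@(np.array(tgt)-p)/.06
    r=0 if ang is None else -np.radians((ang-y+180)%360-180)/.12
    print('pos',p.round(4),'head-y',y.round(1),'-> shift units',dl.round(3),'roll units',round(r,2))
E
python3 - <<'E'
from station import ctrl
from h import *
o=ctrl.get_obs();c=np.array([.439,.3775]);u=np.array([.218,-.976])
t=c-.125*u;print(t);plan(o,[*t,.06],-77.4)
R=tool(o)[1];print(R)
print('bar jig',w2j(c))
E
```

```text
[0.41175 0.4995 ]
pos [0.1544 0.6053 0.2415] head-y -104.3 -> shift units [-4.593 -0.644  3.026] roll units -3.91
[[-9.68964712e-01  2.47198729e-01 -4.17758509e-04]
 [ 2.47199056e-01  9.68964008e-01 -1.17377217e-03]
 [ 1.14637970e-04 -1.24061332e-03 -9.99999224e-01]]
bar jig [[-138.11887311   46.98836973]]
```

```bash
python3 -m crank '[{"x":-0.57,"y":-0.08,"z":0.2},{"x":-0.57,"y":-0.08,"z":0.2},{"x":-0.57,"y":-0.08,"z":0.2},{"x":-0.57,"y":-0.08,"z":0.2},{"x":-0.57,"y":-0.08,"z":0.2},{"x":-0.57,"y":-0.08,"z":0.2},{"x":-0.57,"y":-0.08,"z":0.2},{"x":-0.57,"y":-0.08,"z":0.2},{"roll":-0.9},{"roll":-0.9}]' 1 20; python3 -m crank '[{"roll":-0.9},{"roll":-0.9},{"roll":-0.3},{"x":0}]'
python3 - <<'E'
from station import ctrl
from h import *
o=ctrl.get_obs();t=np.array([.41175,.4995]);plan(o,[*t,.04],-77.4);print(o["t"],o["opening"],o["contact_force"])
d=ctrl.get_image("side");crop(d,200,120,130,110,5,"pics/s1.png")
E
```

```text
pos [0.1544 0.6053 0.2415] head-y -104.3 -> shift units [-4.593 -0.643  3.359] roll units -3.91
0.2 0.08515526237118387 [-0.07143336  0.46037292  0.20007567]validation failed for argument at $[0]...
validation failed for argument at $[0]...
```

View pics/s1.png

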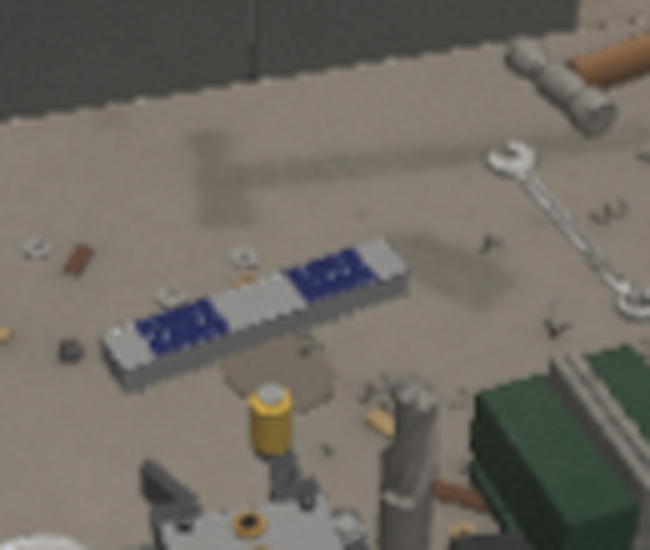

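All four keys are needed in each row, so that call was refused.

```bash
python3 -m crank '[{"x":-0.57,"y":-0.08,"z":0.2,"roll":0},{"x":-0.57,"y":-0.08,"z":0.2,"roll":0},{"x":-0.57,"y":-0.08,"z":0.2,"roll":0},{"x":-0.57,"y":-0.08,"z":0.2,"roll":0},{"x":-0.57,"y":-0.08,"z":0.2,"roll":0},{"x":-0.57,"y":-0.08,"z":0.2,"roll":0},{"x":-0.57,"y":-0.08,"z":0.2,"roll":0},{"x":-0.57,"y":-0.08,"z":0.2,"roll":0},{"x":0,"y":0,"z":0,"roll":-0.9},{"x":0,"y":0,"z":0,"roll":-0.9}]' 1 20; python3 -m crank '[{"x":0,"y":0,"z":0,"roll":-0.9},{"x":0,"y":0,"z":0,"roll":-0.9},{"x":0,"y":0,"z":0,"roll":-0.3},{"x":0,"y":0,"z":0,"roll":0}]'
python3 - <<'E'
from station import ctrl
from h import *
o=ctrl.get_obs();t=np.array([.41175,.4995]);plan(o,[*t,.03],-77.4);print(o["t"],o["opening"],o["contact_force"])
E
```

```text
t: 1.5
tool_pos: [0.4106, 0.5002, 0.1457]
tool_rot: [-0.049, -3.14, 0.001]
contact_force: [0.3, 1.0, 0.4]
opening: -0.0002
t: 2.0
tool_pos: [0.4101, 0.5007, 0.1462]
tool_rot: [0.34, -3.123, 0.0]
contact_force: [-0.1, 1.0, 0.1]
opening: -0.0
pos [0.4101 0.5007 0.1462] head-y -77.6 -> shift units [-0.024 -0.025  1.936] roll units -0.02
2.0 -2.2331780450232266e-05 [-0.12122207  1.00173307  0.06415618]
```

```bash
python3 -m crank '[{"x":0,"y":0,"z":0.5,"roll":0},{"x":0,"y":0,"z":0.5,"roll":0},{"x":0,"y":0,"z":0.5,"roll":0},{"x":0,"y":0,"z":0.4,"roll":0},{"x":0,"y":0,"z":0.0,"roll":0}]';python3 -m crank '[{"x":0,"y":0,"z":0.1,"roll":0},{"x":0,"y":0,"z":0.1,"roll":0},{"x":0,"y":0,"z":0,"roll":0}]'
python3 - <<'E'
from station import ctrl
from h import *
o=ctrl.get_obs();c=np.array([.439,.3775]);u=np.array([.218,-.976]);plan(o,[*(c-.105*u),.018],-77.4)
d=ctrl.get_image("side");crop(d,200,90,130,110,5,"pics/s2.png")
d=ctrl.get_image("top");crop(d,165,115,150,150,4,"pics/t2.png")
E
```

```text
t: 2.62
tool_pos: [0.4086, 0.4993, 0.0296]
tool_rot: [0.34, -3.119, 0.005]
contact_force: [-0.8, -0.4, 0.4]
opening: 0.0002
t: 3.0
tool_pos: [0.4102, 0.5008, 0.0205]
tool_rot: [-0.342, 3.123, 0.0]
contact_force: [-0.1, 0.2, -0.3]
opening: -0.0002
pos [0.4102 0.5008 0.0205] head-y -77.5 -> shift units [-0.022 -0.36   0.041] roll units -0.02
```

View pics/s2.png

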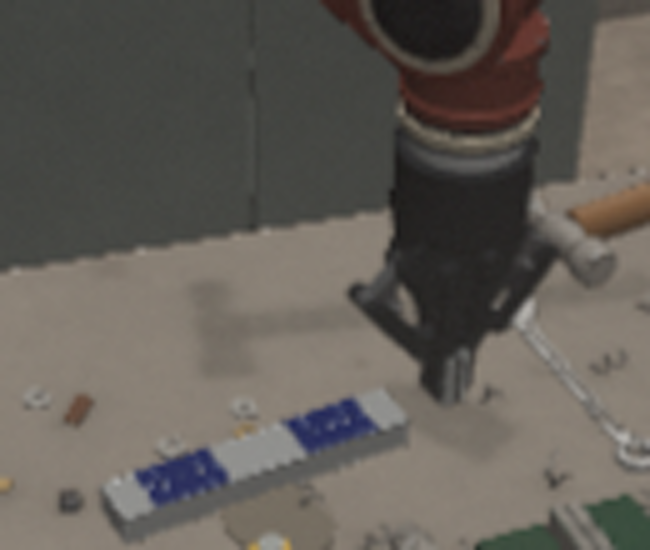

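View pics/t2.png

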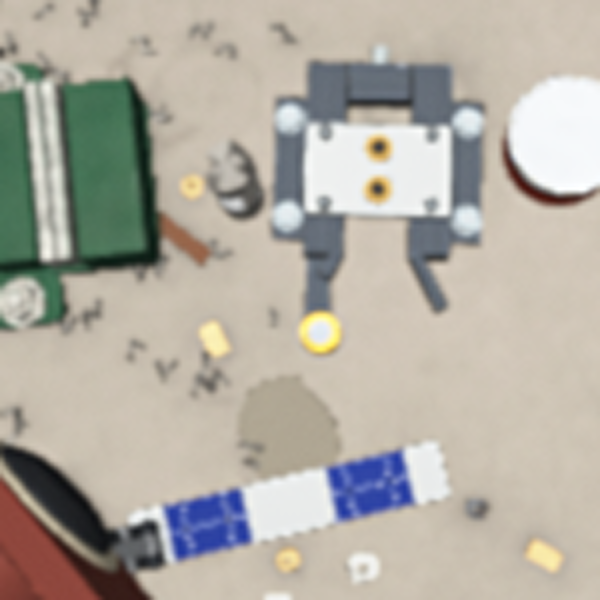

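```bash
python3 -m crank '[{"x":0,"y":-0.1,"z":0.04,"roll":0},{"x":0,"y":-0.1,"z":0,"roll":0},{"x":0,"y":-0.1,"z":0,"roll":0},{"x":0,"y":-0.1,"z":0,"roll":0},{"x":0,"y":-0.1,"z":0,"roll":0},{"x":0,"y":-0.08,"z":0,"roll":0},{"x":0,"y":-0.08,"z":0,"roll":0},{"x":0,"y":-0.06,"z":0,"roll":0},{"x":0,"y":0,"z":0,"roll":0}]'
cat > look.py <<'E'
import sys
from station import ctrl
from h import *
o=ctrl.get_obs();d=ctrl.get_image("top");P,a=bar(d);print('bands',P.round(4).tolist(),a)
if len(P)==2:
    c=P.mean(0);v=P[np.argmin(P[:,1])]-P[np.argmax(P[:,1])];J=w2j(c)[0];h=np.degrees(np.arctan2(v[1],v[0]));print('centre',c.round(4),'jig',J.round(1),'len',np.linalg.norm(v).round(4),'world ang',h.round(1),'jig ang',round(h-np.degrees(YAW),1))
print('t',round(o['t'],2),'F',np.round(o['contact_force'],1),'tool jig',w2j(o['tool_pos'][:2]).round(1));plan(o,o['tool_pos'])
crop(d,185,115,150,150,4,sys.argv[1])
E
python3 look.py pics/t3.png
```

```text
t: 4.22
tool_pos: [0.4196, 0.4581, 0.0179]
tool_rot: [0.342, -3.123, 0.001]
contact_force: [0.9, 0.3, 0.6]
opening: 0.0004
bands [[0.4542, 0.3108], [0.4363, 0.3946]] [204 131]
centre [0.4452 0.3527] jig [-131.2   22.4] len 0.0857 world ang -77.9 jig ang -76.4
t 4.22 F [0.9 0.3 0.6] tool jig [[-159.7  127.1]]
pos [0.4196 0.4581 0.0179] head-y -77.5 -> shift units [0. 0. 0.] roll units 0
```

View pics/t3.png

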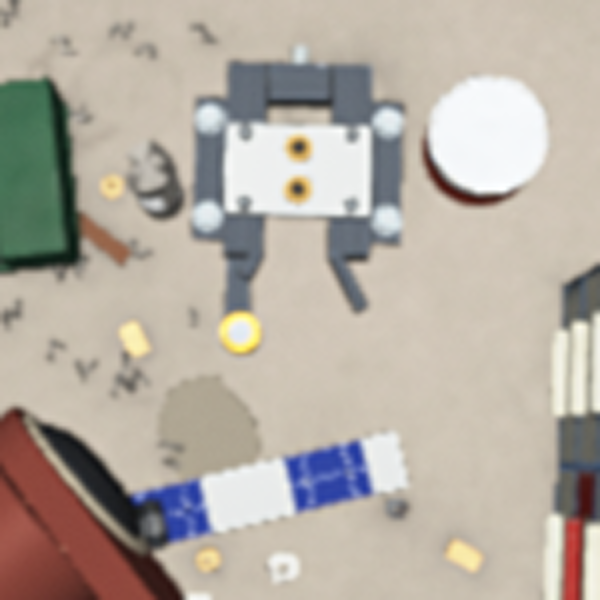

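```bash
python3 -m crank '[{"x":0,"y":-0.08,"z":0,"roll":0},{"x":0,"y":-0.08,"z":0,"roll":0},{"x":0,"y":-0.08,"z":0,"roll":0},{"x":0,"y":-0.08,"z":0,"roll":0},{"x":0,"y":-0.05,"z":0,"roll":0},{"x":0,"y":0.0,"z":0,"roll":0},{"x":0,"y":0.2,"z":0,"roll":0},{"x":0,"y":0.2,"z":-0.4,"roll":0},{"x":0,"y":0.2,"z":-0.5,"roll":0},{"x":0,"y":0.2,"z":-0.5,"roll":0}]'; python3 look.py pics/t4.png
```

```text
t: 5.52
tool_pos: [0.4134, 0.4847, 0.1025]
tool_rot: [0.343, -3.122, 0.001]
contact_force: [0.5, -0.1, -0.5]
opening: 0.0
bands [[0.4588, 0.2888], [0.4388, 0.38]] [213 216]
centre [0.4488 0.3344] jig [-127.1    4.2] len 0.0934 world ang -77.7 jig ang -76.1
t 5.53 F [ 0.5 -0.1 -0.5] tool jig [[-166.6  153.4]]
pos [0.4134 0.4847 0.1025] head-y -77.5 -> shift units [0. 0. 0.] roll units 0
```

View pics/t4.png

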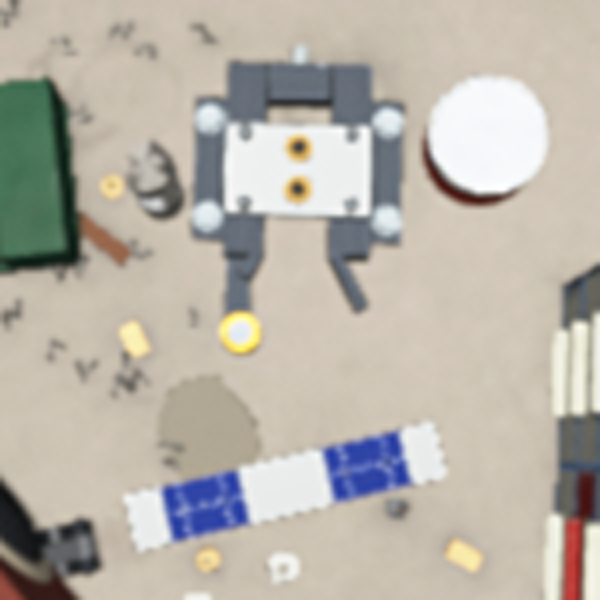

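Run:
```python
from station import ctrl
from h import *
o=ctrl.get_obs();C=w2j([.4488,.3344])[0];th=np.radians(-76.1);u=np.array([np.cos(th),np.sin(th)]);n=np.array([-u[1],u[0]])
t=j2w(C-70*u+37*n)[0];print(t);plan(o,[*t,.018],-77.6)
```

```text
[0.46996798 0.41069493]
pos [0.4152 0.4879 0.108 ] head-y -77.4 -> shift units [-0.601 -1.462  1.498] roll units 0.03
```

```bash
python3 -m crank '[{"x":-0.3,"y":-0.2,"z":0,"roll":0},{"x":-0.3,"y":-0.4,"z":0,"roll":0},{"x":0,"y":-0.45,"z":0.2,"roll":0},{"x":0,"y":-0.41,"z":0.3,"roll":0},{"x":0,"y":0,"z":0.3,"roll":0},{"x":0,"y":0,"z":0.3,"roll":0},{"x":0,"y":0,"z":0.3,"roll":0},{"x":0,"y":0,"z":0.1,"roll":0},{"x":0,"y":0,"z":0,"roll":0}]'; python3 look.py pics/t5.png
```

```text
t: 6.7
tool_pos: [0.4679, 0.4066, 0.0118]
tool_rot: [0.343, -3.123, 0.0]
contact_force: [1.0, 0.3, 0.5]
opening: 0.0001
bands [[0.4588, 0.2887], [0.4329, 0.3751]] [212 102]
centre [0.4458 0.3319] jig [-130.1    1.6] len 0.0902 world ang -73.3 jig ang -71.8
t 6.7 F [1.  0.3 0.5] tool jig [[-110.    76.9]]
pos [0.4679 0.4066 0.0118] head-y -77.4 -> shift units [0. 0. 0.] roll units 0
```

View pics/t5.png

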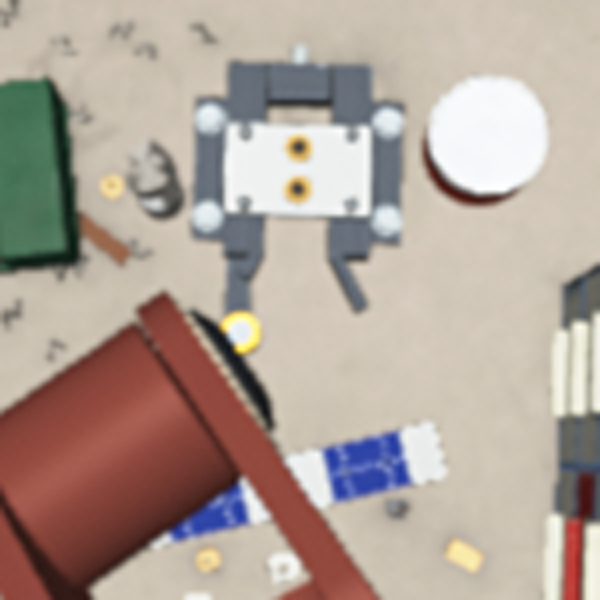

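```bash
python3 -m crank '[{"x":0.07,"y":0,"z":-0.1,"roll":0},{"x":0.08,"y":0,"z":0,"roll":0},{"x":0.1,"y":0.02,"z":0,"roll":-0.4},{"x":0.1,"y":0.02,"z":0,"roll":-0.4},{"x":0.1,"y":0.02,"z":0,"roll":-0.4},{"x":0.1,"y":0.02,"z":0,"roll":-0.4},{"x":0.1,"y":0.02,"z":0,"roll":-0.4},{"x":0.1,"y":0.02,"z":0,"roll":-0.4},{"x":0.1,"y":0.02,"z":0,"roll":-0.4},{"x":0,"y":0,"z":0,"roll":0}]'; python3 look.py pics/t6.png
python3 -m crank '[{"x":-0.3,"y":0,"z":0,"roll":0},{"x":0,"y":0,"z":-0.4,"roll":0},{"x":0,"y":0,"z":-0.5,"roll":0},{"x":0,"y":0,"z":-0.5,"roll":0},{"x":0,"y":0,"z":0,"roll":0}]'; python3 look.py pics/t6.png
```

```text
t: 8.0
tool_pos: [0.4169, 0.3972, 0.0183]
tool_rot: [-0.859, 3.021, 0.0]
contact_force: [-0.1, -1.0, 0.2]
opening: 0.0005
bands [[0.4561, 0.2878]] [214]
t 8.0 F [-0.1 -1.   0.2] tool jig [[-160.7   66.1]]
pos [0.4169 0.3972 0.0183] head-y -58.3 -> shift units [0. 0. 0.] roll units 0
t: 8.68
tool_pos: [0.4342, 0.4078, 0.1049]
tool_rot: [-0.857, 3.017, 0.003]
contact_force: [0.2, 0.3, 0.5]
opening: -0.0003
bands [[0.456, 0.2879]] [215]
t 8.68 F [0.2 0.3 0.5] tool jig [[-143.8   77.1]]
pos [0.4342 0.4078 0.1049] head-y -58.3 -> shift units [0. 0. 0.] roll units 0
```

View pics/t6.png

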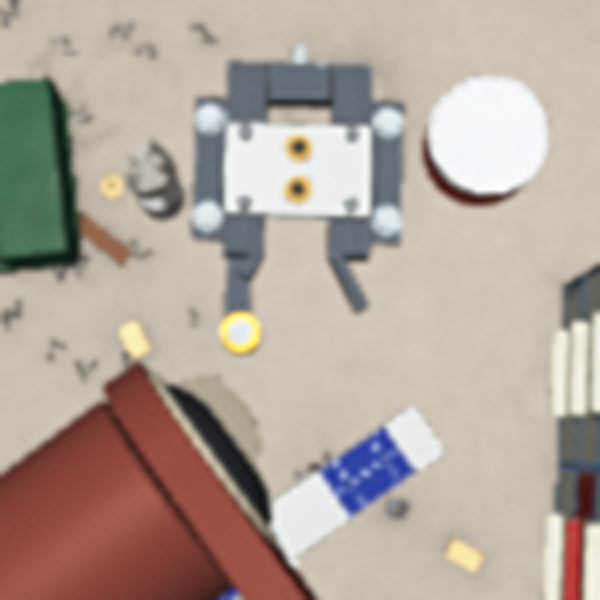

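```bash
python3 -m crank '[{"x":0,"y":0,"z":0,"roll":-0.95},{"x":0,"y":0,"z":0,"roll":-0.95},{"x":0,"y":0,"z":0,"roll":-0.95},{"x":0,"y":0,"z":0,"roll":-0.95},{"x":0,"y":0,"z":0,"roll":-0.95},{"x":0,"y":0,"z":0,"roll":-0.95},{"x":0,"y":0,"z":0,"roll":-0.95},{"x":0,"y":0,"z":0,"roll":-0.95},{"x":0,"y":0,"z":0,"roll":-0.95},{"x":0,"y":0,"z":0,"roll":-0.95}]'
python3 - <<'E'
from station import ctrl
from h import *
o=ctrl.get_obs();print(o['q'].round(2) if hasattr(o['q'],'round') else o['q']);plan(o,[.420,.267,.018],10)
E
```

```text
t: 9.98
tool_pos: [0.4313, 0.4057, 0.0994]
tool_rot: [2.355, -2.074, -0.001]
contact_force: [-0.5, -0.2, -0.9]
opening: -0.0002
[ 0.63  0.11  1.8  -0.    1.23 -2.64]
pos [0.4313 0.4057 0.0994] head-y 7.3 -> shift units [2.266 0.474 1.362] roll units -0.4
```

```bash
python3 -m crank '[{"x":0.4,"y":0.08,"z":0,"roll":0},{"x":0.4,"y":0.08,"z":0,"roll":0},{"x":0.4,"y":0.08,"z":0,"roll":0},{"x":0.4,"y":0.08,"z":0,"roll":0},{"x":0.4,"y":0.08,"z":0,"roll":0},{"x":0.26,"y":0.08,"z":0,"roll":0},{"x":0,"y":0,"z":0,"roll":0}]'; python3 look.py pics/t7.png
python3 - <<'E'
from station import ctrl
from h import *
d=ctrl.get_image("side");crop(d,110,60,200,150,4,"pics/s7.png")
o=ctrl.get_obs();plan(o,[.420,.267,.018])
E
```

```text
t: 10.85
tool_pos: [0.4198, 0.2676, 0.1007]
tool_rot: [2.351, -2.081, -0.002]
contact_force: [-0.4, -0.5, -0.0]
opening: 0.0
bands [[0.4557, 0.2899], [0.4037, 0.3667]] [194 224]
centre [0.4297 0.3283] jig [-146.1   -2.5] len 0.0928 world ang -55.9 jig ang -54.3
t 10.85 F [-0.4 -0.5 -0. ] tool jig [[-154.3  -63.4]]
pos [0.4198 0.2676 0.1007] head-y 7.0 -> shift units [0. 0. 0.] roll units 0
pos [0.4205 0.2687 0.1016] head-y 7.1 -> shift units [0.027 0.01  1.393] roll units 0
```

View pics/t7.png

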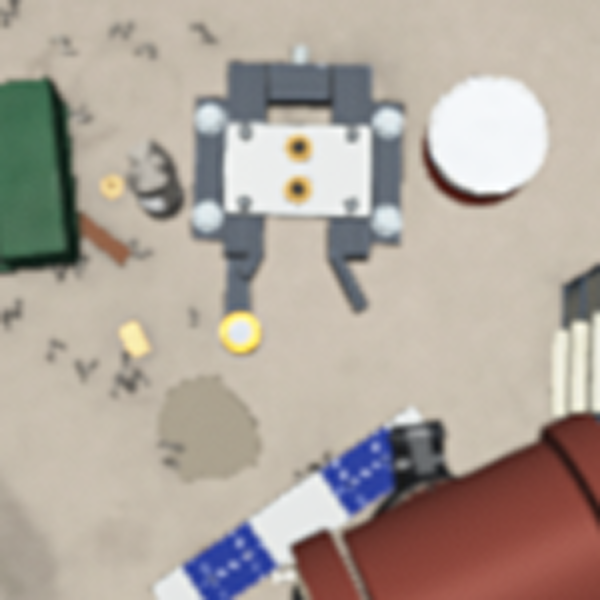

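View pics/s7.png

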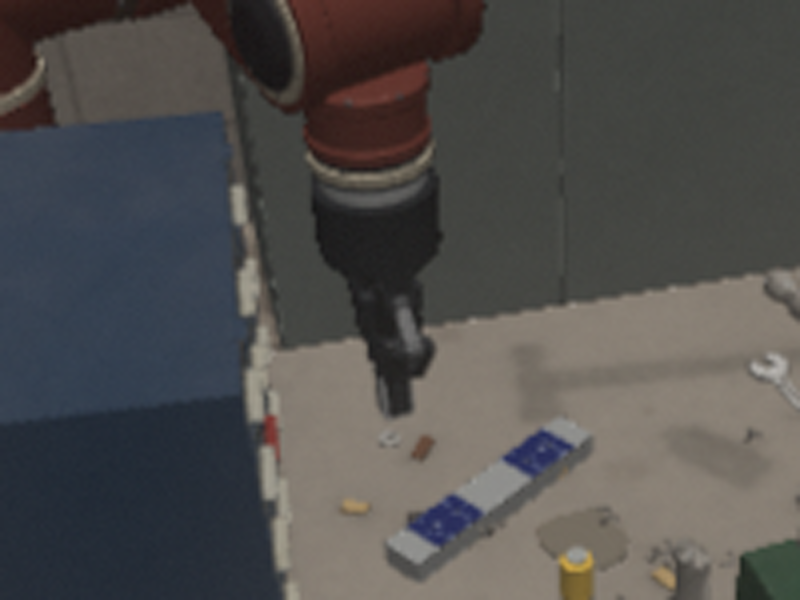

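Run:
```python
from station import ctrl
from h import *
d=ctrl.get_image("side");crop(d,20,0,300,225,2.6,"pics/s8.png")
for z in np.arange(.1,.6,.05): print(round(z,2),((proj(d,[[.4205,.2687,z]])[0]-[20,0])*2.6).round(0))
```

```text
0.1 [489. 417.]
0.15 [485. 377.]
0.2 [481. 333.]
0.25 [476. 287.]
0.3 [471. 236.]
0.35 [465. 182.]
0.4 [459. 123.]
0.45 [452.  59.]
0.5 [445. -11.]
0.55 [437. -87.]
```

View pics/s8.png

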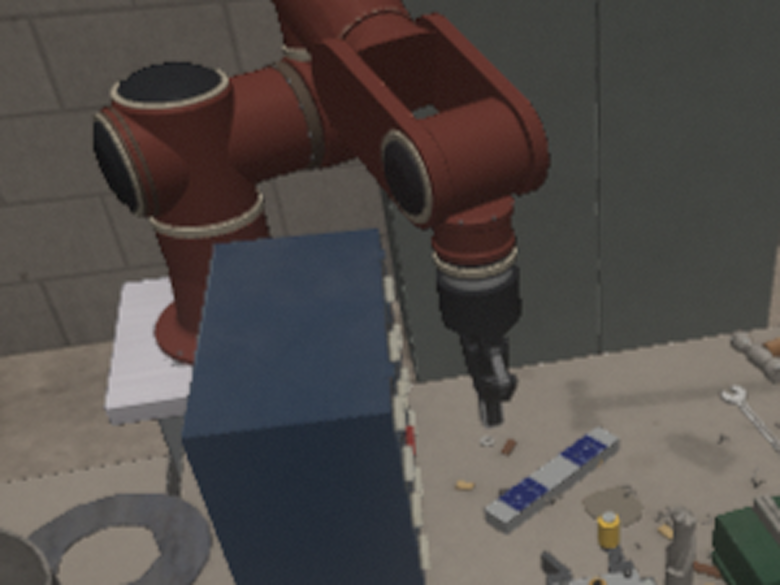

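```bash
python3 -m crank '[{"x":0,"y":0,"z":0.3,"roll":0},{"x":0,"y":0,"z":0.3,"roll":0},{"x":0,"y":0,"z":0.3,"roll":0},{"x":0,"y":0,"z":0.2,"roll":0},{"x":0,"y":0,"z":0,"roll":0}]';  python3 - <<'E'
from station import ctrl
from h import *
d=ctrl.get_image("side");crop(d,20,0,300,225,2.6,"pics/s9.png")
o=ctrl.get_obs();plan(o,[.420,.267,.022]);print(np.round(o['effort'],1))
E
```

```text
t: 11.62
tool_pos: [0.4195, 0.268, 0.0342]
tool_rot: [2.352, -2.078, -0.002]
contact_force: [0.3, -0.3, -1.0]
opening: 0.0
pos [0.4203 0.2683 0.0353] head-y 7.1 -> shift units [0.021 0.007 0.221] roll units 0
[  0.  -29.5 -30.3  -0.    0.    0. ]
```

View pics/s9.png

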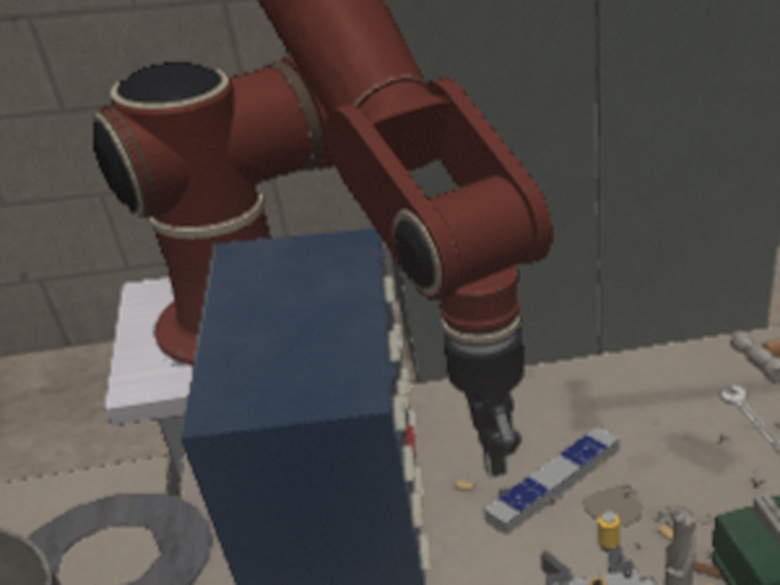

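```bash
python3 -m crank '[{"x":0,"y":0,"z":0.15,"roll":0},{"x":0,"y":0,"z":0.06,"roll":0},{"x":-0.045,"y":-0.09,"z":0,"roll":0},{"x":-0.02,"y":-0.1,"z":0,"roll":-0.45},{"x":-0.02,"y":-0.1,"z":0,"roll":-0.45},{"x":-0.02,"y":-0.1,"z":0,"roll":-0.45},{"x":-0.02,"y":-0.1,"z":0,"roll":-0.45},{"x":-0.02,"y":-0.1,"z":0,"roll":-0.45},{"x":0,"y":0,"z":0,"roll":0}]';  python3 look.py pics/t8.png
```

```text
t: 12.8
tool_pos: [0.454, 0.2848, 0.0236]
tool_rot: [-2.612, 1.745, -0.001]
contact_force: [0.6, 0.1, -0.4]
opening: 0.0003
bands [[0.4077, 0.3697]] [233]
t 12.8 F [ 0.6  0.1 -0.4] tool jig [[-120.6  -45.3]]
pos [0.454  0.2848 0.0236] head-y 22.5 -> shift units [0. 0. 0.] roll units 0
```

View pics/t8.png

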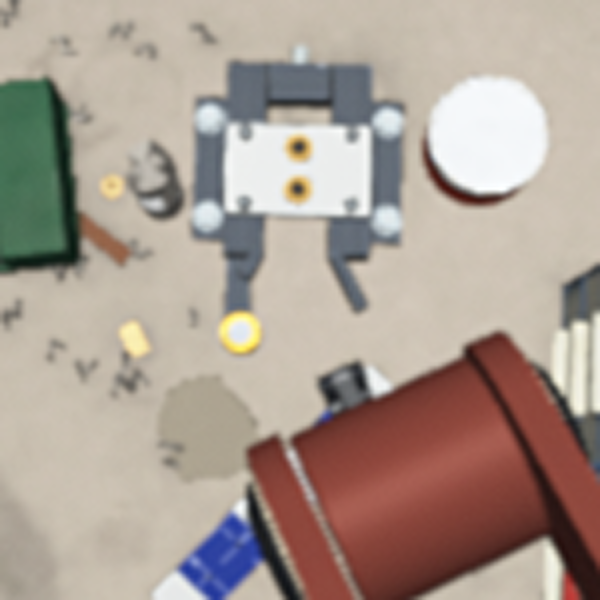

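Run:
```python
from station import ctrl
from h import *
o=ctrl.get_obs();print(np.round(o['q'],2))
d=ctrl.get_image("top");f=lambda p:np.array(p)/4.+[185,115]-.375
T=ray(d,f([[391,386],[372,366]]),.02);print(T,w2j(T))
d2=ctrl.get_image("side");crop(d2,170,120,130,100,6,"pics/s10.png")
```

```text
[ 0.42  0.09  1.97  0.    1.08 -3.11]
[[0.50423282 0.27367431]
 [0.51576457 0.28429249]] [[-70.10687645 -55.03841058]
 [-58.86598293 -44.11278047]]
```

View pics/s10.png

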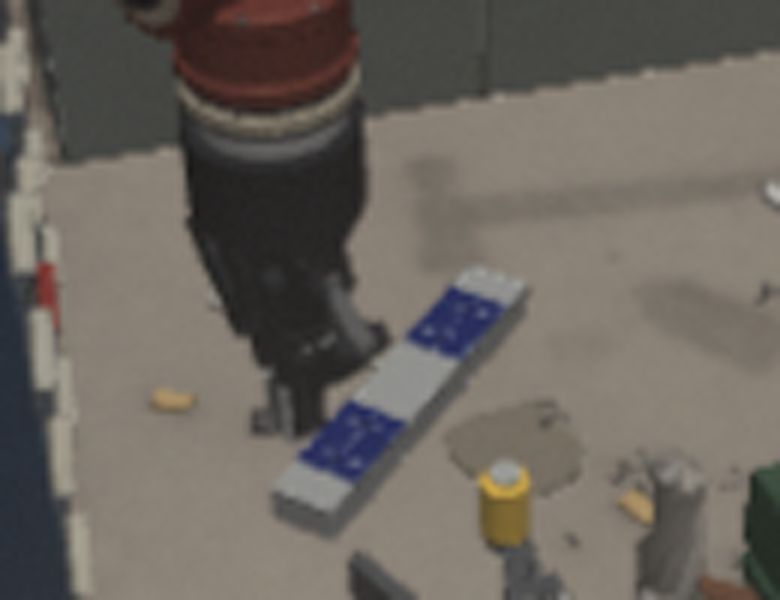

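```bash
cat >> h.py <<'E'
def bar2(d):
    hsv=cv2.cvtColor(d["img"],cv2.COLOR_RGB2HSV);b=cv2.inRange(hsv,(110,120,60),(130,255,255));b[:,:180]=0;b[:150]=0;b[240:]=0;b[:,330:]=0
    n,l,s,c=cv2.connectedComponentsWithStats(b);i=[k for k in range(1,n) if s[k,4]>40]
    return ray(d,c[i],.02),s[i,4]
E
cat >> look.py <<'E'
d=ctrl.get_image("side");P,a=bar2(d);print('SIDE bands',P.round(4).tolist(),a)
if len(P)==2:
    c=P.mean(0);v=P[np.argmax(P[:,0])]-P[np.argmin(P[:,0])];J=w2j(c)[0];h=np.degrees(np.arctan2(v[1],v[0]));print('SIDE centre',c.round(4),'jig',J.round(1),'len',np.linalg.norm(v).round(4),'jig ang',round(h-np.degrees(YAW),1))
E
python3 look.py pics/t9.png
```

```text
bands [[0.4078, 0.3697]] [234]
t 12.95 F [0.4 0.6 0.2] tool jig [[-121.1  -45.5]]
pos [0.4535 0.2845 0.0235] head-y 22.5 -> shift units [0. 0. 0.] roll units 0
SIDE bands [[0.4056, 0.372], [0.4725, 0.3064]] [61 74]
SIDE centre [0.4391 0.3392] jig [-137.     8.7] len 0.0938 jig ang -42.9
```

```bash
python3 -m crank '[{"x":0,"y":0.3,"z":0,"roll":0},{"x":0,"y":0,"z":-0.4,"roll":0},{"x":0,"y":0,"z":-0.4,"roll":0.98},{"x":0,"y":0,"z":0,"roll":0.98},{"x":0,"y":0,"z":0,"roll":0.98},{"x":0,"y":0,"z":0,"roll":0.98},{"x":0,"y":0,"z":0,"roll":0.98},{"x":0,"y":0,"z":0,"roll":0.98},{"x":0,"y":0,"z":0,"roll":0.98},{"x":0,"y":0,"z":0,"roll":0.98}]'; python3 -m crank '[{"x":0,"y":0,"z":0,"roll":0.98},{"x":0,"y":0,"z":0,"roll":0.98},{"x":0,"y":0,"z":0,"roll":0}]'
sed -i 's/b\[:,312:\]=0/b[:,300:]=0;b[:190]=0/' h.py
python3 look.py pics/t9.png;python3 - <<'E'
from station import ctrl
from h import *
o=ctrl.get_obs();plan(o,[.455,.277,.02],-44.5)
E
```

```text
t: 14.3
tool_pos: [0.4366, 0.2775, 0.0713]
tool_rot: [-1.532, 2.742, 0.0]
contact_force: [0.3, -0.9, -0.4]
opening: 0.0002
t: 14.68
tool_pos: [0.4366, 0.2775, 0.0713]
tool_rot: [-1.208, 2.9, -0.0]
contact_force: [0.1, -0.2, -0.6]
opening: -0.0003
bands [[0.4756, 0.3037], [0.4077, 0.3695]] [230 235]
centre [0.4416 0.3366] jig [-134.4    6.2] len 0.0945 world ang -44.1 jig ang -42.6
t 14.68 F [ 0.1 -0.2 -0.6] tool jig [[-137.8  -53. ]]
pos [0.4366 0.2775 0.0713] head-y -44.8 -> shift units [0. 0. 0.] roll units 0
SIDE bands [[0.4055, 0.3724], [0.4732, 0.3064]] [57 69]
SIDE centre [0.4394 0.3394] jig [-136.7    8.9] len 0.0945 jig ang -42.7
pos [0.4367 0.2775 0.0713] head-y -44.7 -> shift units [-0.209 -0.224  0.856] roll units -0.04
```

View pics/t9.png

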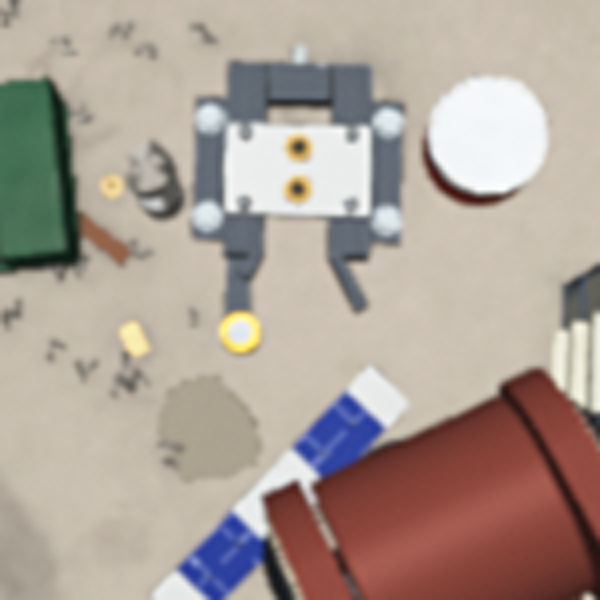

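```bash
python3 -m crank '[{"x":-0.1,"y":-0.22,"z":0.2,"roll":0},{"x":0,"y":0,"z":0.4,"roll":0},{"x":0,"y":0,"z":0.25,"roll":0},{"x":-0.1,"y":0,"z":0,"roll":0},{"x":-0.09,"y":0,"z":0,"roll":0},{"x":-0.09,"y":-0.02,"z":0,"roll":-0.42},{"x":-0.09,"y":-0.02,"z":0,"roll":-0.42},{"x":-0.09,"y":-0.02,"z":0,"roll":-0.42},{"x":-0.09,"y":-0.02,"z":0,"roll":-0.42},{"x":-0.09,"y":-0.02,"z":0,"roll":-0.42}]';  python3 -m crank '[{"x":-0.09,"y":-0.02,"z":0,"roll":-0.42},{"x":0,"y":0,"z":0,"roll":0}]';python3 look.py pics/t10.png
```

```text
t: 16.02
tool_pos: [0.4809, 0.2983, 0.0214]
tool_rot: [-1.564, 2.723, -0.001]
contact_force: [-0.7, -0.6, -0.2]
opening: 0.0001
t: 16.27
tool_pos: [0.4848, 0.3026, 0.0215]
tool_rot: [-1.628, 2.684, -0.0]
contact_force: [-0.1, 0.4, -0.4]
opening: -0.0001
bands [[0.4097, 0.3717]] [225]
t 16.27 F [-0.1  0.4 -0.4] tool jig [[-90.3 -26.7]]
pos [0.4848 0.3026 0.0215] head-y -27.5 -> shift units [0. 0. 0.] roll units 0
SIDE bands [[0.4054, 0.3752], [0.4909, 0.3299]] [77 88]
SIDE centre [0.4481 0.3526] jig [-128.3   22.3] len 0.0968 jig ang -26.4
```

View pics/t10.png

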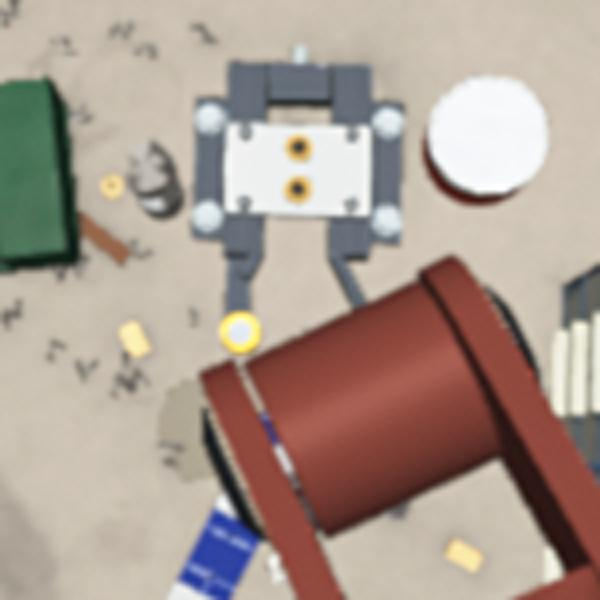

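```bash
python3 -m crank '[{"x":0.3,"y":0,"z":0,"roll":0},{"x":0,"y":0,"z":-0.45,"roll":0},{"x":0,"y":0,"z":-0.45,"roll":0},{"x":0,"y":0,"z":0,"roll":0}]';  python3 look.py pics/t10.png;python3 - <<'E'
from station import ctrl
from h import *
o=ctrl.get_obs();plan(o,[*j2w([-174.6,84.2])[0],.02],-28)
E
```

```text
t: 16.88
tool_pos: [0.4767, 0.2858, 0.0768]
tool_rot: [-1.626, 2.682, -0.001]
contact_force: [0.7, 0.2, 0.7]
opening: -0.0
bands [[0.4097, 0.3717]] [225]
t 16.88 F [0.7 0.2 0.7] tool jig [[-98.  -43.7]]
pos [0.4767 0.2858 0.0768] head-y -27.5 -> shift units [0. 0. 0.] roll units 0
SIDE bands [[0.406, 0.3751], [0.4912, 0.3301]] [74 84]
SIDE centre [0.4486 0.3526] jig [-127.9   22.3] len 0.0963 jig ang -26.3
pos [0.4748 0.2851 0.0738] head-y -27.5 -> shift units [-1.38   2.059  0.896] roll units 0.07
```

```bash
python3 -m crank '[{"x":-0.25,"y":0.4,"z":0,"roll":0},{"x":-0.25,"y":0.4,"z":0,"roll":0},{"x":-0.25,"y":0.4,"z":0,"roll":0},{"x":-0.25,"y":0.4,"z":0,"roll":0},{"x":-0.25,"y":0.4,"z":0,"roll":0},{"x":-0.13,"y":0.06,"z":0,"roll":0},{"x":0,"y":0,"z":0,"roll":0}]';  python3 look.py pics/t11.png;python3 - <<'E'
from station import ctrl
from h import *
o=ctrl.get_obs();plan(o,[*j2w([-174.6,84.2])[0],.02],-28)
E
```

```text
t: 17.85
tool_pos: [0.4038, 0.4159, 0.0732]
tool_rot: [1.629, -2.684, 0.001]
contact_force: [0.1, -0.5, -0.3]
opening: -0.0002
bands [[0.4921, 0.3285], [0.4212, 0.3622]] [205  62]
centre [0.4567 0.3453] jig [-119.6   15.3] len 0.0785 world ang -25.4 jig ang -23.9
t 17.85 F [ 0.1 -0.5 -0.3] tool jig [[-174.4   84.4]]
pos [0.4038 0.4159 0.0732] head-y -27.5 -> shift units [0. 0. 0.] roll units 0
SIDE bands [[0.4059, 0.3751], [0.491, 0.3298]] [69 71]
SIDE centre [0.4484 0.3525] jig [-128.    22.2] len 0.0964 jig ang -26.5
pos [0.4042 0.4155 0.0736] head-y -27.6 -> shift units [0.001 0.011 0.894] roll units 0.07
```

View pics/t11.png

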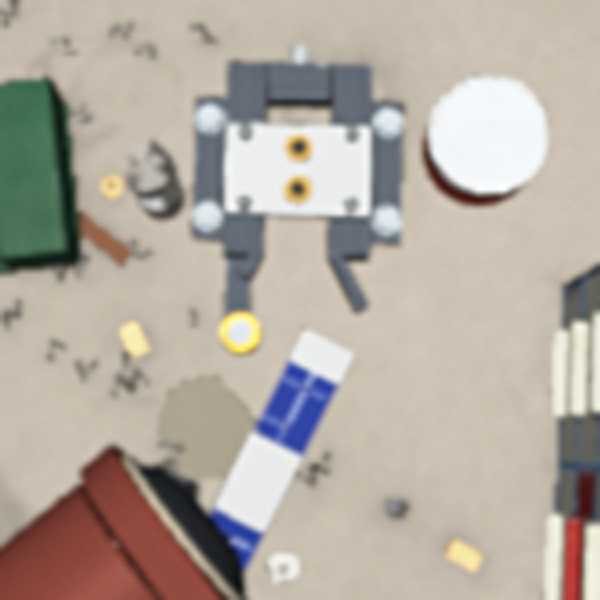

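```bash
python3 -m crank '[{"x":0,"y":0,"z":0.45,"roll":0},{"x":0,"y":0,"z":0.43,"roll":0},{"x":0.1,"y":0,"z":0,"roll":0},{"x":0.08,"y":0,"z":0,"roll":0},{"x":0.1,"y":0.02,"z":0,"roll":-0.42},{"x":0.1,"y":0.02,"z":0,"roll":-0.42},{"x":0.1,"y":0.02,"z":0,"roll":-0.42},{"x":0.1,"y":0.02,"z":0,"roll":-0.42},{"x":0.1,"y":0.02,"z":0,"roll":-0.42},{"x":0.1,"y":0.02,"z":0,"roll":-0.42}]'; python3 -m crank '[{"x":0.1,"y":0.02,"z":0,"roll":-0.42},{"x":0.1,"y":0.02,"z":0,"roll":-0.42},{"x":0,"y":0,"z":0,"roll":0}]';  python3 look.py pics/t12.png
```

```text
t: 19.2
tool_pos: [0.3808, 0.376, 0.0234]
tool_rot: [-2.015, 2.406, -0.0]
contact_force: [0.1, 0.1, -0.0]
opening: 0.0
t: 19.58
tool_pos: [0.3764, 0.3642, 0.023]
tool_rot: [-2.131, 2.305, -0.001]
contact_force: [-0.1, 0.2, 0.7]
opening: -0.0003
bands [[0.4927, 0.3274]] [221]
t 19.57 F [-0.1  0.2  0.7] tool jig [[-200.3   32. ]]
pos [0.3764 0.3642 0.023 ] head-y -4.5 -> shift units [0. 0. 0.] roll units 0
SIDE bands [[0.4879, 0.3287]] [61]
```

View pics/t12.png

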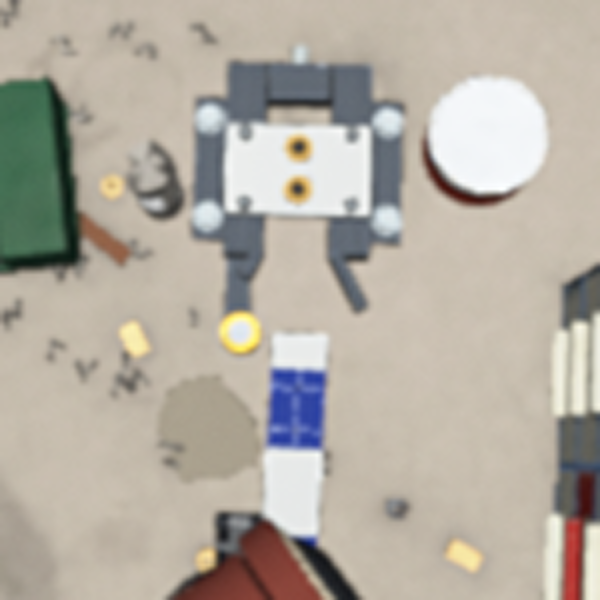

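```bash
python3 -m crank '[{"x":-0.3,"y":0,"z":0,"roll":0},{"x":0,"y":0.2,"z":-0.4,"roll":0},{"x":0,"y":0.4,"z":-0.4,"roll":0},{"x":0,"y":0.4,"z":0,"roll":0.2},{"x":0,"y":0,"z":0,"roll":0.2},{"x":0,"y":0,"z":0,"roll":0}]';  python3 look.py pics/t13.png
```

```text
t: 20.42
tool_pos: [0.3176, 0.3873, 0.0696]
tool_rot: [-2.079, 2.355, -0.0]
contact_force: [0.9, -0.2, 0.1]
opening: -0.0
bands [[0.4927, 0.3274], [0.3984, 0.3341]] [222 234]
centre [0.4456 0.3307] jig [-130.3    0.4] len 0.0945 world ang -4.0 jig ang -2.5
t 20.43 F [ 0.9 -0.2  0.1] tool jig [[-259.7   53.5]]
pos [0.3176 0.3873 0.0696] head-y -7.1 -> shift units [0. 0. 0.] roll units 0
SIDE bands [[0.4877, 0.3289]] [60]
```

View pics/t13.png

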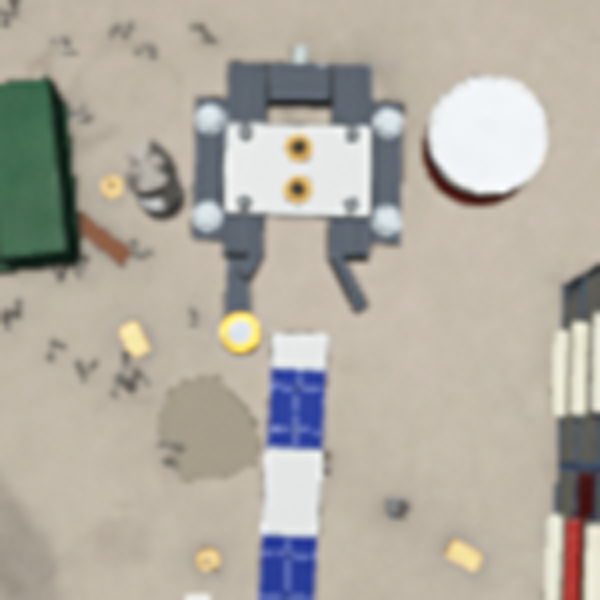

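Run:
```python
from station import ctrl
from h import *
o=ctrl.get_obs();plan(o,[.333,.3385,.02],-4);print(np.round(o['q'],2))
```

```text
pos [0.3178 0.3869 0.0694] head-y -7.2 -> shift units [ 0.769 -0.351  0.823] roll units -0.46
[ 0.73 -0.07  2.04 -0.    1.17 -2.28]
```

```bash
python3 -m crank '[{"x":0.35,"y":-0.1,"z":0,"roll":0},{"x":0.42,"y":-0.1,"z":0.1,"roll":0},{"x":0,"y":-0.1,"z":0.35,"roll":0},{"x":0,"y":-0.05,"z":0.37,"roll":-0.46},{"x":0,"y":0,"z":0,"roll":0}]';  python3 look.py pics/t14.png;python3 - <<'E'
from station import ctrl
from h import *
o=ctrl.get_obs();plan(o,[.333,.3385,.02],-4);plan(o,[*j2w([-99.5,0])[0],.02])
E
```

```text
t: 21.15
tool_pos: [0.3316, 0.337, 0.0185]
tool_rot: [2.137, -2.296, -0.001]
contact_force: [-0.1, -0.5, 0.3]
opening: 0.0002
bands [[0.4927, 0.3274], [0.4021, 0.3346]] [219 191]
centre [0.4474 0.331 ] jig [-128.4    0.7] len 0.0909 world ang -4.5 jig ang -3.0
t 21.15 F [-0.1 -0.5  0.3] tool jig [[-244.4    3.6]]
pos [0.3316 0.337  0.0185] head-y -4.1 -> shift units [0. 0. 0.] roll units 0
SIDE bands [[0.4877, 0.3292]] [62]
pos [0.3327 0.3383 0.0205] head-y -4.1 -> shift units [-0.004 -0.004  0.009] roll units -0.01
pos [0.3327 0.3383 0.0205] head-y -4.1 -> shift units [-0.024 -2.398  0.009] roll units 0
```

View pics/t14.png

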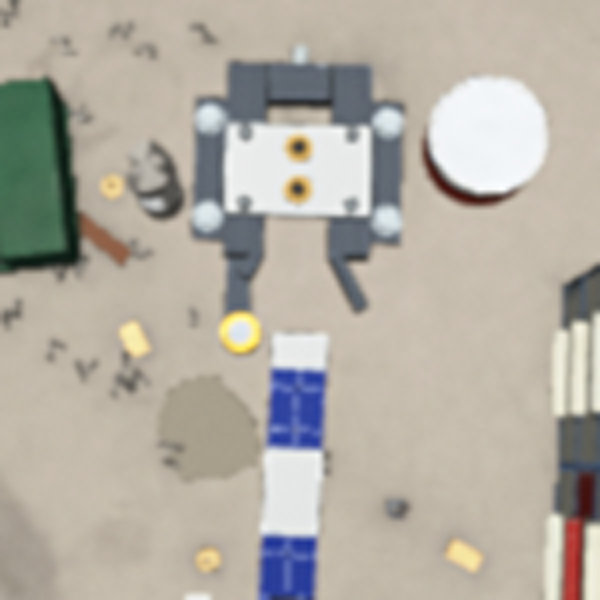

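```bash
python3 -m crank '[{"x":0,"y":-0.1,"z":0,"roll":0},{"x":0,"y":-0.1,"z":0,"roll":0},{"x":0,"y":-0.1,"z":0,"roll":0},{"x":0,"y":-0.1,"z":0,"roll":0},{"x":0,"y":-0.1,"z":0,"roll":0},{"x":0,"y":-0.1,"z":0,"roll":0},{"x":0,"y":-0.1,"z":0,"roll":0},{"x":0,"y":-0.1,"z":0,"roll":0},{"x":0,"y":0,"z":0,"roll":0}]';  python3 look.py pics/t15.png
```

```text
t: 22.38
tool_pos: [0.3812, 0.3352, 0.0208]
tool_rot: [-2.141, 2.297, -0.001]
contact_force: [-0.8, -0.2, 0.4]
opening: 0.0001
bands [[0.531, 0.3255], [0.4459, 0.3328]] [220 112]
centre [0.4884 0.3292] jig [-87.4   0. ] len 0.0855 world ang -4.9 jig ang -3.3
t 22.38 F [-0.8 -0.2  0.4] tool jig [[-194.8    3.1]]
pos [0.3812 0.3352 0.0208] head-y -4.0 -> shift units [0. 0. 0.] roll units 0
SIDE bands [[0.5259, 0.329]] [69]
```

View pics/t15.png

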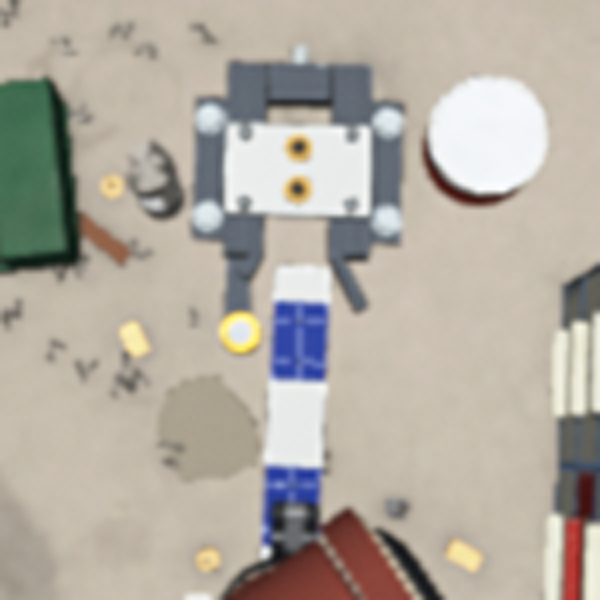

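```bash
python3 -m crank '[{"x":0,"y":-0.08,"z":0,"roll":-0.06},{"x":0,"y":-0.08,"z":0,"roll":-0.06},{"x":0,"y":-0.08,"z":0,"roll":-0.06},{"x":0,"y":-0.08,"z":0,"roll":-0.06},{"x":0,"y":-0.08,"z":0,"roll":-0.06},{"x":0,"y":-0.08,"z":0,"roll":-0.06},{"x":0,"y":0,"z":0,"roll":0}]';  python3 look.py pics/t16.png
```

```text
t: 23.35
tool_pos: [0.4098, 0.3334, 0.0205]
tool_rot: [-2.191, 2.25, -0.001]
contact_force: [-0.8, 0.4, -0.6]
opening: 0.0002
bands [[0.5464, 0.3274], [0.4787, 0.3314]] [79 84]
centre [0.5126 0.3294] jig [-63.3   0.9] len 0.0678 world ang -3.3 jig ang -1.8
t 23.35 F [-0.8  0.4 -0.6] tool jig [[-166.2    2.2]]
pos [0.4098 0.3334 0.0205] head-y -1.5 -> shift units [0. 0. 0.] roll units 0
SIDE bands [[0.4628, 0.3334], [0.558, 0.3214]] [69 48]
SIDE centre [0.5104 0.3274] jig [-65.4  -1.1] len 0.096 jig ang -5.7
```

View pics/t16.png

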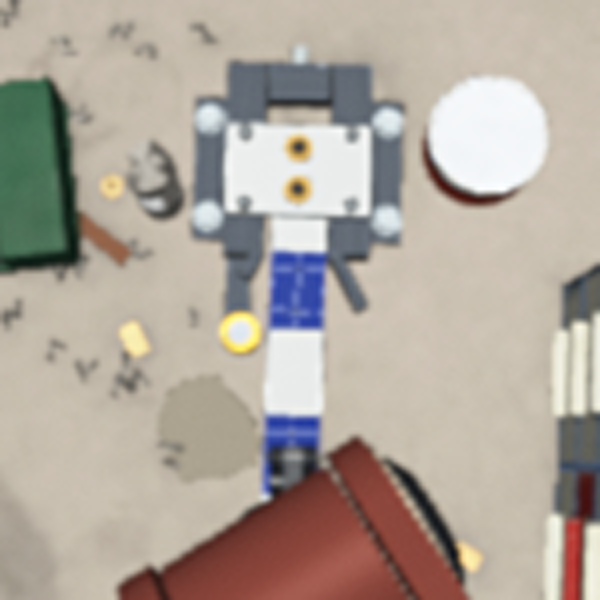

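```bash
python3 -m crank '[{"x":0,"y":-0.1,"z":0,"roll":0},{"x":0.01,"y":-0.1,"z":0,"roll":0},{"x":0.01,"y":-0.1,"z":0,"roll":0},{"x":0.01,"y":-0.1,"z":0,"roll":0},{"x":0,"y":-0.1,"z":0,"roll":0},{"x":0,"y":-0.1,"z":0,"roll":0},{"x":0,"y":-0.1,"z":0,"roll":0},{"x":0,"y":-0.1,"z":0,"roll":0},{"x":0,"y":-0.08,"z":0,"roll":0},{"x":0,"y":0,"z":0,"roll":0}]';  python3 look.py pics/t17.png
```

```text
t: 24.7
tool_pos: [0.4624, 0.3302, 0.0204]
tool_rot: [-2.191, 2.25, -0.001]
contact_force: [0.0, -0.1, 0.0]
opening: 0.0001
bands [[0.533, 0.3304]] [58]
t 24.7 F [ 0.  -0.1  0. ] tool jig [[-113.4    0.3]]
pos [0.4624 0.3302 0.0204] head-y -1.5 -> shift units [0. 0. 0.] roll units 0
SIDE bands [[0.5127, 0.3325]] [64]
```

View pics/t17.png

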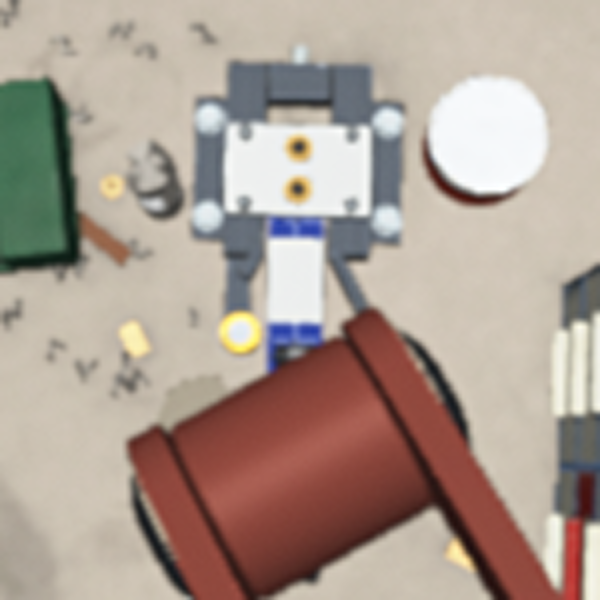

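```bash
python3 -m crank '[{"x":0,"y":-0.06,"z":0,"roll":0},{"x":0,"y":-0.06,"z":0,"roll":0},{"x":0,"y":-0.05,"z":0,"roll":0},{"x":0,"y":-0.03,"z":0,"roll":0},{"x":0,"y":0,"z":0,"roll":0}]'; python3 -m crank '[{"x":0,"y":-0.02,"z":0,"roll":0},{"x":0,"y":0,"z":0,"roll":0}]';python3 -m crank '[{"x":0,"y":-0.02,"z":0,"roll":0},{"x":0,"y":0,"z":0,"roll":0}]'
```

```text
t: 25.42
tool_pos: [0.474, 0.3298, 0.0203]
tool_rot: [-2.191, 2.251, -0.0]
contact_force: [-1.2, -0.4, 0.3]
opening: -0.0
t: 25.68
tool_pos: [0.4749, 0.3298, 0.0203]
tool_rot: [-2.192, 2.251, -0.0]
contact_force: [-1.9, 0.5, -0.3]
opening: -0.0003
t: 25.92
tool_pos: [0.4762, 0.3298, 0.0203]
tool_rot: [-2.192, 2.251, -0.0]
contact_force: [-1.3, 0.5, -0.1]
opening: 0.0002
```

```bash
for i in 1 ; do python3 -m crank '[{"x":0,"y":-0.02,"z":0,"roll":0},{"x":0,"y":0,"z":0,"roll":0}]';done; python3 -m crank '[{"x":0,"y":-0.02,"z":0,"roll":0},{"x":0,"y":0,"z":0,"roll":0}]'
```

```text
t: 26.18
tool_pos: [0.4774, 0.3298, 0.0203]
tool_rot: [-2.192, 2.251, -0.0]
contact_force: [-0.9, 0.6, 0.6]
opening: -0.0
t: 26.42
tool_pos: [0.478, 0.3297, 0.0202]
tool_rot: [2.191, -2.25, -0.001]
contact_force: [-4.6, 0.9, 1.5]
opening: 0.0
```

Force is rising; one more small step should confirm the stop.

```bash
python3 -m crank '[{"x":0,"y":-0.02,"z":0,"roll":0},{"x":0,"y":0,"z":0,"roll":0}]'; python3 -m crank '[{"x":0,"y":0.1,"z":0,"roll":0},{"x":0,"y":0.4,"z":0,"roll":0},{"x":0,"y":0.5,"z":-0.2,"roll":0},{"x":0,"y":0.5,"z":-0.5,"roll":0},{"x":0,"y":0.3,"z":-0.6,"roll":0},{"x":-0.4,"y":0.3,"z":-0.6,"roll":0},{"x":-0.5,"y":0,"z":-0.5,"roll":0},{"x":-0.5,"y":0,"z":0,"roll":0},{"x":-0.5,"y":0,"z":0,"roll":0},{"x":0,"y":0,"z":0,"roll":0}]';  python3 look.py pics/t18.png
python3 - <<'E'
from station import ctrl
from h import *
d=ctrl.get_image("side");crop(d,170,140,160,120,5,"pics/s18.png")
E
```

```text
t: 26.68
tool_pos: [0.4782, 0.3297, 0.0201]
tool_rot: [2.19, -2.249, -0.004]
contact_force: [-7.3, 0.1, 4.6]
opening: 0.0
t: 27.92
tool_pos: [0.3573, 0.4485, 0.1648]
tool_rot: [-2.192, 2.247, -0.001]
contact_force: [0.4, -0.3, -1.0]
opening: -0.0
bands [[0.5335, 0.3284]] [217]
t 27.93 F [ 0.4 -0.3 -1. ] tool jig [[-221.8  115.8]]
pos [0.3573 0.4485 0.1648] head-y -1.4 -> shift units [0. 0. 0.] roll units 0
SIDE bands [[0.5317, 0.331]] [59]
```

View pics/t18.png

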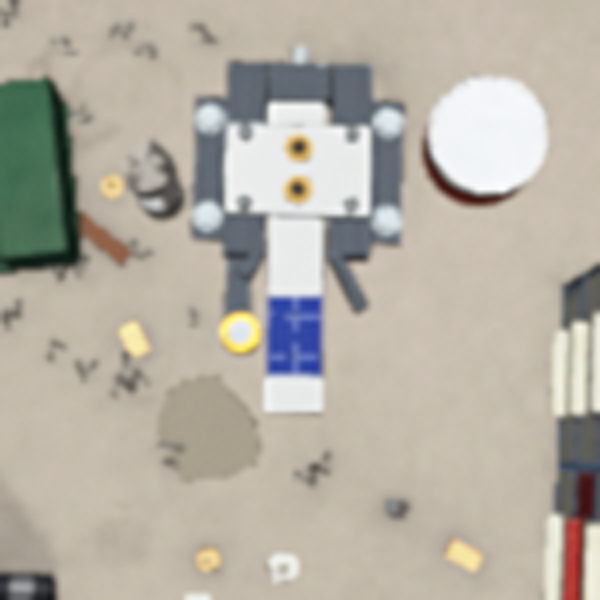

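View pics/s18.png

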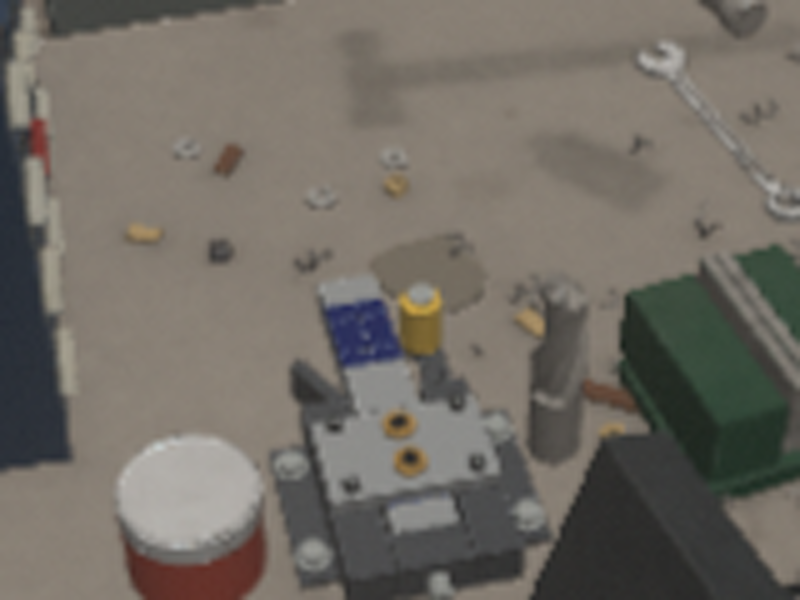

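```bash
python3 -c "
from station import ctrl
print(ctrl.finish_job())"
```

```text
the job is handed in; nothing more can be done
None
```

The bar is fully home against the end stop, and I handed the job in at about 28 s of the 72 s allowed.

**What I did:** The closed fingertips only pushed the bar, which stayed flat on the bench.
1. I slid the bar about 45 mm to the right along its own axis. I then turned its tail back about 20°, because a direct swing would have grazed the right-hand cheek.
2. I swung the right end forward past the roller in two pushes, from about -54° to -26° in the jig frame. A last push on the tail brought it to -2.5°.
3. I pushed the rear end until the bar met the stop. There the force rose from about 1 N to 7 N and the tool stopped advancing. I then backed off, clear of everything.

**Last checks:**
- **Bar home:** The visible band in the top view puts the bar's centre at jig x of about 4.6 mm, against a target of 5 mm. The bar's far end reaches the stop face in the top view.
- **Other objects:** By eye in the last pictures, the tin, end mill and spanner looked unmoved, and the robot was touching nothing. I did not measure the three objects' positions afterwards.
- **Disagreements:** The top and side views differed by 2–3 mm on bar positions throughout, about the calibration error. With the bar partly in the bay, one side-view angle read -5.7° because the jig hid part of the band, so I ignored it. The hard stop came about 2 mm farther in than I had computed, which I put down to the same error.
- **Refused call:** My first move call was refused because its rows left out some keys, and nothing moved.

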